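Run the sample carriage in to the analyser

TASK

Load the samples into the blood analyser: with the fingertips, press the release button on the sample carriage right down, keep it down while you push the carriage along its rail to the end stop at the analyser, and then let the button come up so that the carriage is locked there. Do not pick anything up; leave the tubes in the carriage and the things standing around as they are.

Things in the scene. Friction and masses are not known exactly. Their poses are not given: they have to be found in the camera images.
- analyser: Benchtop analyser with its sample rail, fixed. Origin on the bench (z = 0) under the rail's centre line, z up. Aluminium bed 90 mm wide along this frame's y axis, y -160 to +185 mm; the analyser is at its -y end: cream housing x -100 to +180, y -430 to -160 mm, up to 150 mm high. Black stops 48 mm high close both ends of the rail.
- needle_arm (a point): Outer end of the needle tower's upper arm (on the analyser), mid-width, at its top, 242 mm above the bench, over the rail's line at analyser y -105 mm. Two grey arms run from here to the tower at y -225 mm; the lower arm's underside is 171 mm and the needle's tip 148 mm above the bench. When the carriage is home the button's centre is 90 mm to the +y side of this point.
- carriage (a joint): Position of the sample carriage on its rail, m: 0 at the outer stop, 0.150 hard against the end stop by the analyser; grows as it moves to -y of the analyser frame. Starts at 0. 72 x 150 mm, 0.45 kg; slides with 1 to 2 N while the button is held 4 mm or more down. With the button up a toothed catch locks it (2 mm play, slightly springy) at one of the rail's index marks, 15 mm apart; do not force it. The last is at the end stop.
- release (a joint): Travel of the release button on the carriage, m: 0 up (carriage locked), 0.006 fully down on a hard stop. Moves straight down against a spring: about 4 N to start it, 7 N fully down. Springs back up when let go.
- release_top (a point): Centre of the release button's top face, 94 mm above the bench when up. Flat black ribbed pad, 34 mm across the rail (x), 30 mm along it (y), at the carriage's end away from the analyser, 12 mm proud of the grey thumb block round it (82 mm high). It travels with the carriage. Axes parallel to the analyser frame: the carriage is pushed to -y.
- thumb_rest (a point): Point on the face of the carriage's grey upright thumb rest, 100 mm above the bench, 17 mm to -y of the button's centre, facing +y: a fingertip on the button can push against it. Rest 46 mm wide, 10 mm thick, top 108 mm high. Beyond it the white tube block: 88 mm long, 38 wide, 90 high, four holes 22 mm apart. Axes parallel to the analyser frame.
- tube1: Capped blood tube, loose in the first hole (39 mm to -y of the button's centre): 13 mm thick, 82 mm long, purple cap 16 mm wide. Origin at its foot, 48 mm above the bench; its cap's top is 130 mm above the bench. To stay in the carriage.
- tube2: Same kind of tube in the second hole (61 mm to -y of the button's centre). To stay in the carriage.
- tube3: Same kind of tube in the fourth hole (105 mm to -y of the button's centre). To stay in the carriage.
- bottle: White reagent bottle, 44 mm wide, 85 mm high, standing loose on the robot's side of the rail. Origin under its centre. To be left alone.
- cup: Small open white plastic cup, 42 mm wide, 42 mm high, loose. Origin under its centre. To be left alone.
- cup_lid: White lid of the cup lying on the bench, 44 mm wide, 8 mm high, loose. Origin under its centre. To be left alone.
- rack: Blue open tube tray, 100 x 160 mm and 45 mm high, with five capped tubes standing in it (85 mm high), loose on the far side of the rail. Origin under its centre. To be left alone.

How it is judged (in metres and radians):
On the way, in this order (a step that is already met when the one before it is completed fails the run):
1. the release button is held at least 3.5 mm down while the carriage is still within 10 mm of where it stood (value of joint release above 0.0035 m and distance of thumb_rest from where it was at the start of the episode below 0.01 m), for 0.1 s.
2. the carriage reaches the end stop (within 3 mm) with the button still held down (2.5 mm or more) (value of joint carriage above 0.147 m and value of joint release above 0.0025 m), for 0.1 s.
At the end, for the whole second after the job is handed in: The carriage stands within 3 mm of the end stop by the analyser, the release button is up again (less than 1 mm down), the three tubes are seated in their holes, and the bottle, cup, lid and tube rack are within 15 mm of where they stood (value of joint carriage above 0.147 m and value of joint release below 0.001 m and z of each of tube1, tube2, tube3 in the frame of thumb_rest below -0.047 m and horizontal distance between tube1 and thumb_rest below 0.025 m and horizontal distance between tube2 and thumb_rest below 0.047 m and horizontal distance between tube3 and thumb_rest below 0.091 m and distance of each of bottle, cup, cup_lid, rack from where it was at the start of the episode below 0.015 m); the robot touches nothing.
It fails at once if the release button is let up (less than 2.5 mm down) with the carriage on its way, more than 6 mm from both ends of its travel (value of joint release below 0.0025 m and value of joint carriage between 0.006 and 0.144 m).
It fails at once if a sample tube is lifted out of the carriage by more than 12 mm (z of any of tube1, tube2, tube3 in the frame of thumb_rest above -0.04 m).
It fails at once if the bottle, cup, cup lid or tube rack is moved more than 15 mm (lifted, carried or pushed) or knocked over (distance of any of bottle, cup, cup_lid, rack from where it was at the start of the episode above 0.015 m or angle between any of bottle, cup, cup_lid, rack's own z axis and vertical above 0.35 rad).
It also fails if it takes over 35 s, if anything falls off the work surface, if the arm or the gripper's body presses on something with over 40 N, if the wrist force passes 120 N, or if a joint passes its speed limit or range.

ROBOT

A 6-joint arm with a two-finger parallel gripper is mounted at the origin on the work surface. World frame = base frame: x ahead of the robot, y to its left, z up, the work surface at z = 0. Lengths are in m, angles in degrees, forces in N, time in s.
With the tool pointing down it reaches from about 0.35 to 0.875 m from the base axis. Payload 4.2 kg.
Tool frame: the origin (TCP) lies midway between the tips of the shut fingers; the grasp point (between the pads) lies 19 mm behind it; z points along the fingers, y is the line along which they close (so a half turn about z gives the same grasp; the last joint's range is limited). The gripper opens to 87 mm and grips with 3 to 60 N. Pads are 19 mm wide; open, the fingers measure 117 mm over their backs; the gripper's body (75 mm by 190 mm) begins 51 mm behind the grasp point.
Start: joints at [-51.475, 22.042, 0.453, 0, -68.411, -14.817], TCP at [0.251, -0.572, 0.183] pointing down, gripper open.
Joint ranges: [-179.83, 179.83], [-69.29, 118.12], [-61.27, 80.66], [-181.25, 117.63], [-171.15, -9.14], [-177.46, 177.46]. Speed limits (degrees/s): [159.86, 159.86, 180, 180, 180, 180].

INTERFACE

Orientations are given as a 3x3 rotation matrix whose columns are the frame's x, y, z axes.
In Python, from station import r, cams gives the robot as it stands.
- The arm moves only by the tool play_rows, never from a script. Its argument "commands" is text: rows parted by semicolons, each of 6 numbers parted by spaces: the shift along the world's x, y, z normalised to -1 to 1, where 1 is 30 mm, then the turn, a rotation vector about the world's x, y, z normalised to -1 to 1, where 1 is 0.15 rad. A call has 1 to 20 rows; each row shifts and turns the commanded pose from where the row before left it; what a row does not reach is not made up. A row lasts 1/10 s, in which the tool goes at most 50 mm and 8.59 degrees, less where a joint would pass 70% of its speed; a pose out of reach is approached as far as the arm can. A call with a number of a shift or a turn outside -1 to 1 is refused whole. A call with a gripper value outside its range is refused whole. "grip" is the finger opening in mm, from 0 to 87, set as the call begins (left out, the last holds). The fingers move at their own pace and stop on an object; the grip force is fixed at half the most. Time passes only in rows, so rows that do not move let the fingers close. It gives the time, the measured TCP pose, the force, the opening and the grip force at its end, in the units of the state.
- r.sense(): the state, without advancing time (a new reading comes with each control period).
- cams.capture(name): name is "scene" or "side" or "wrist"; returns (picture, depth): 400x640x3 uint8, blue, green, red; 400x640 float32, m along the optical axis (not along the pixel's ray), 0 where there is no reading.
- cams.camera_info(name): a dict with "mtx" (3x3 intrinsics, pixels), "R" (3x3) and "t" (3): a world point X has camera coordinates R X + t. Camera axes: x right, y down, z forward; pixel columns grow to the right and rows downward; lengths in m; the calibration is good to about 2 mm. A picture is of the moment at which its call begins: read the wrist's pose just before it. camera_info takes no time and is no camera call; for the wrist camera it gives the pose at the moment of the call.
- r.finish_job(): hands the job in; it is judged then, once.
The state is a dict: "time_s": time; "joints": joint angles; "joint_velocities": joint speeds; "effort": joint torques, N m; "tcp_pos": TCP position; "ee_rot": TCP orientation; "wrist_force": force on the tool from outside, world axes, zero at the start; "moment": the same for the moment, N m; "gripper_width": opening from 0.0 (shut) to 1.0 (fully open); "gripper_force": force on a finger pad.
Only numpy, scipy, OpenCV 4.12 (cv2) and the standard library are available. Lean on these libraries where they do the work, as an engineer would, in place of code of your own. Each camera call takes 0.05 s, during which the arm holds its last target. There are 200 camera calls.

## Working session

There is one attempt and no reset: what is moved stays moved. The work goes in short steps, Python scripts to look and compute and a tool call to move; the robot and the scene stay as the last step left them, time stands still between calls to the robot, and variables do not carry over. Pictures are saved under pics/ and viewed, at most 10 in all, crops included, and the job is handed in when it is done.

Besides the shell and the picture viewer there is one more tool, called after "Emit:" as name(argument=value, ...) on one line, values as JSON. play_rows: Moves the arm, as the interface text tells. Scaled input: -1 to 1 covers 30 mm each way for a shift and 0.15 rad each way for a turn. Its arguments: {"type":"object","properties":{"commands":{"type":"string"},"grip":{"type":"number"}},"required":["commands"]}

```bash
mkdir -p pics
cat > h.py <<'E'
import numpy as np,cv2
from station import r,cams
def cap(n,f):
    i=cams.camera_info(n);p,d=cams.capture(n);cv2.imwrite(f'pics/{f}.png',p);np.savez(f'pics/{f}.npz',p=p,d=d,K=i['mtx'],R=i['R'],t=np.ravel(i['t']));return p,d,i
def load(f): return np.load(f'pics/{f}.npz')
def cloud(f):
    q=load(f);d=q['d'];v,u=np.mgrid[:400,:640]
    c=np.stack([u,v,np.ones_like(u)],-1)@np.linalg.inv(q['K']).T*d[...,None]
    return (c-q['t'])@q['R'], d>0
def ray(f,u,v,z):
    q=load(f);o=-q['R'].T@q['t'];w=q['R'].T@np.linalg.inv(q['K'])@np.array([u,v,1.]);return o+w*(z-o[2])/w[2]
E
python3 - <<'E'
from h import *
for n in("scene","side"):
    cap(n,n+'0');i=cams.camera_info(n);print(n,-np.array(i['R']).T@np.ravel(i['t']))
s=r.sense();print(s['time_s'],s['tcp_pos'],s['ee_rot'],s['wrist_force'])
E
```

```text
scene [1.27173669 0.24406337 0.61018749]
side [ 0.49264954 -0.4554614   0.72107792]
0.1 [ 0.25106602 -0.57169456  0.18205622] [[-9.15675728e-01 -4.01916858e-01 -8.94208405e-04]
 [-4.01917836e-01  9.15674076e-01  1.74335630e-03]
 [ 1.18119170e-04  1.95574735e-03 -9.99998081e-01]] [ 0.18250137 -0.00297407 -0.81659144]
```

View pics/scene0.png

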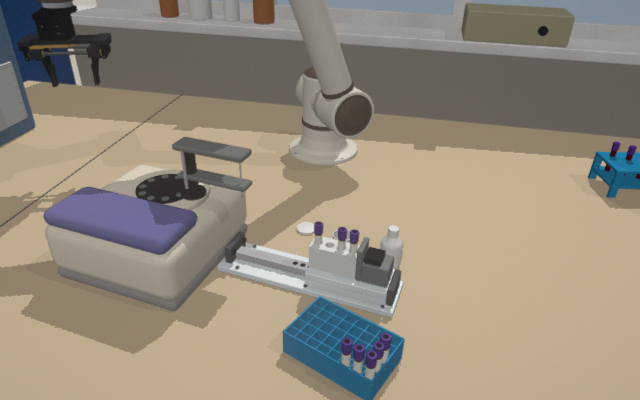

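View pics/side0.png

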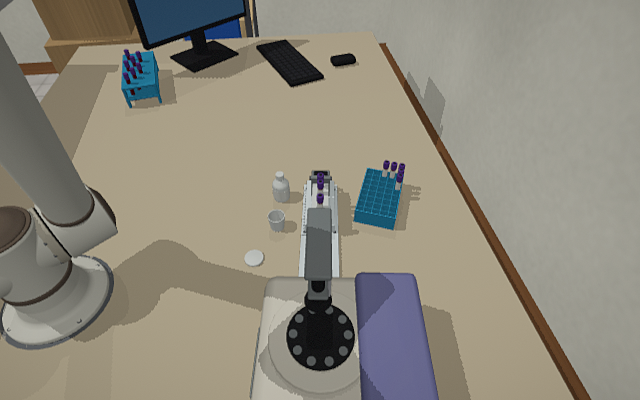

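The scene view shows the button at about (375,256), the carriage's caps at (319,228), (342,234) and (354,237), and the needle arm's tip at about (248,152). The side view looks along the rail: button near (320,174), behind the caps at (320,180) and (320,198).

Run:
```python
from h import *
for f,(x0,x1,y0,y1) in dict(scene0=(210,410,215,310),side0=(260,410,155,285)).items():
    P,ok=cloud(f);p=load(f)['p'];b,g,rr=[p[...,k].astype(int) for k in range(3)]
    def blobs(nm,m,mn=6):
        m=m&ok;M=np.zeros_like(m);M[y0:y1,x0:x1]=m[y0:y1,x0:x1]
        n,l,s,c=cv2.connectedComponentsWithStats(M.astype(np.uint8))
        for k in range(1,n):
            if s[k,4]>=mn:
                q=P[l==k];print(f,nm,s[k,4],c[k].round(1),'med',np.median(q,0).round(4),'min',np.percentile(q,5,axis=0).round(3),'max',np.percentile(q,95,axis=0).round(3))
    blobs('purple',(b>g+25)&(rr>g+8)&(b<140))
    blobs('black',(p.max(-1)<50))
    Z=P[...,2];m=(abs(Z-.094)<.006)&(p.max(-1)<60);blobs('btn',m)
a=cv2.resize(cv2.imread('pics/scene0.png')[210:310,210:410],None,fx=4,fy=4,interpolation=cv2.INTER_CUBIC)
cv2.imwrite('pics/cropA.png',a)
b=cv2.resize(cv2.imread('pics/side0.png')[160:290,260:420],None,fx=4.5,fy=4.5,interpolation=cv2.INTER_CUBIC)
cv2.imwrite('pics/cropB.png',b)
for v,u in((256,375),(262,375),(245,363),(152,248)): print(u,v,cloud('scene0')[0][v,u])
```

```text
scene0 purple 75 [318.2 227.9] med [0.5774 0.1071 0.1241] min [0.569 0.101 0.113] max [0.58  0.112 0.13 ]
scene0 purple 88 [341.6 233.2] med [0.5835 0.1497 0.1243] min [0.575 0.143 0.114] max [0.587 0.156 0.13 ]
scene0 purple 86 [353.8 236.1] med [0.5871 0.172  0.1238] min [0.579 0.165 0.114] max [0.59  0.177 0.13 ]
scene0 btn 209 [374.2 255.6] med [0.5932 0.2094 0.0932] min [0.575 0.196 0.089] max [0.605 0.223 0.095]
side0 purple 37 [386.1 164.5] med [0.7632 0.2395 0.0806] min [0.758 0.237 0.07 ] max [0.77  0.247 0.086]
side0 purple 40 [393.6 165.9] med [0.7813 0.232  0.0801] min [0.776 0.228 0.07 ] max [0.788 0.24  0.086]
side0 purple 94 [400.2 172.4] med [0.7894 0.2054 0.0832] min [0.779 0.185 0.072] max [0.806 0.229 0.086]
side0 purple 99 [320.1 180.2] med [0.5796 0.1544 0.1276] min [0.573 0.141 0.095] max [0.588 0.212 0.131]
side0 purple 57 [319.7 197.7] med [0.5715 0.0997 0.126 ] min [0.565 0.097 0.099] max [0.579 0.141 0.131]
side0 black 31 [319.5 172.4] med [0.5834 0.2171 0.0934] min [0.573 0.21  0.092] max [0.602 0.224 0.096]
side0 black 56 [317.5 282.5] med [ 0.5327 -0.1561  0.2092] min [ 0.524 -0.158  0.198] max [ 0.544 -0.149  0.216]
side0 btn 36 [319.7 172.2] med [0.5858 0.218  0.0934] min [0.573 0.21  0.092] max [0.602 0.224 0.095]
375 256 [0.59400381 0.21130995 0.09360172]
375 262 [0.60483177 0.21286448 0.08917514]
363 245 [0.58755419 0.18863427 0.10844161]
248 152 [ 0.54378588 -0.02747898  0.23931764]
```

View pics/cropA.png

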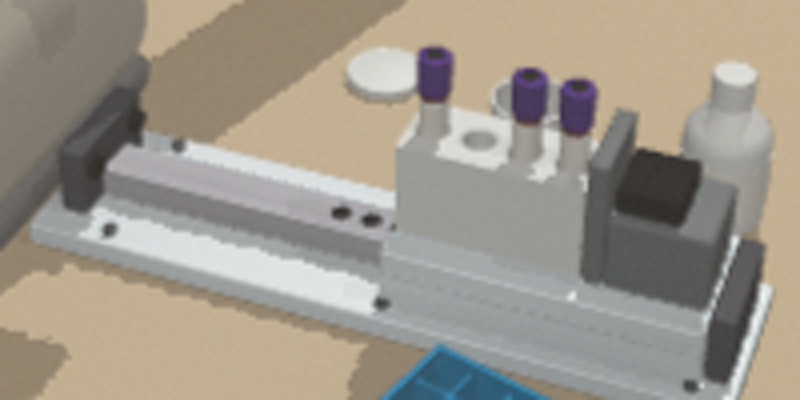

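View pics/cropB.png

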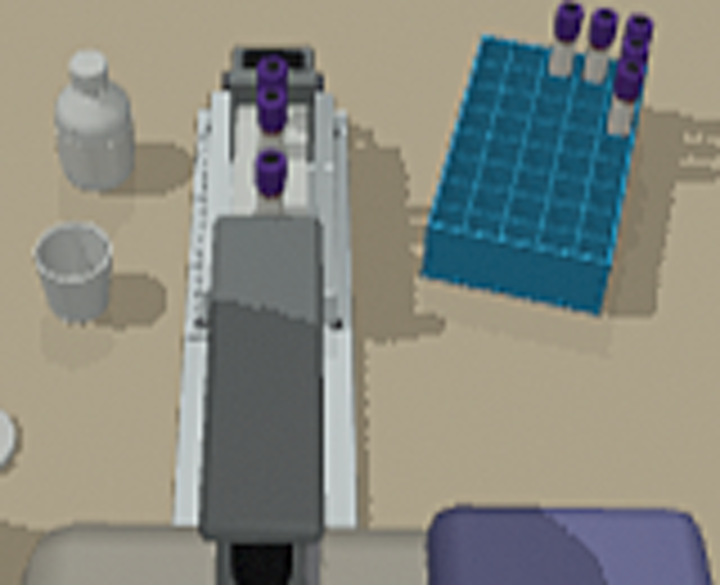

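Crop A confirms the button pad, with the rest to its -y side. Crop B shows the needle arm over the rail, and the rail clear of the bottle, cup and rack. Next I'll refine the rail direction and button centre, and check where the wrist camera is mounted.

Run:
```python
from h import *
s=r.sense();i=cams.camera_info('wrist');c=-np.array(i['R']).T@np.ravel(i['t'])
print('cam in tool',np.array(s['ee_rot']).T@(c-s['tcp_pos']))
# caps: top-face centres at z=.130 by rays, scene and side (blob centroids at mid-cap height .122)
for u,v in((318.2,227.9),(341.6,233.2),(353.8,236.1)): print('scene cap',ray('scene0',u,v,.124)[:2].round(4))
# needle arm top from depth, both views
for f in('scene0','side0'):
    P,ok=cloud(f);m=ok&(abs(P[...,2]-.242)<.005)&(abs(P[...,0]-.54)<.08)&(P[...,1]>-.2)&(P[...,1]<.05)
    q=P[m][:,:2].astype(np.float32);print(f,len(q),cv2.minAreaRect(q),cv2.boxPoints(cv2.minAreaRect(q)).round(3).tolist())
    p=load(f)['p'];m=ok&(abs(P[...,2]-.094)<.004)&(p.max(-1)<60)&(abs(P[...,1]-.21)<.03)&(abs(P[...,0]-.59)<.04)
    q=P[m][:,:2].astype(np.float32);print(f,'btn',len(q),cv2.minAreaRect(q))
    v,u=np.nonzero(m)
    # tube block top
    m=ok&(abs(P[...,2]-.090)<.003)&(p.min(-1)>110)&(abs(P[...,0]-.58)<.04)&(abs(P[...,1]-.14)<.06)
    q=P[m][:,:2].astype(np.float32)
    if len(q)>20: print(f,'block',len(q),cv2.minAreaRect(q))
    # bed sides (rail-bed top), direction from long line
    m=ok&(P[...,2]>.004)&(P[...,2]<.02)&(p.min(-1)>140)&(abs(P[...,0]-.58)<.1)&(abs(P[...,1]-.1)<.2)
    q=P[m][:,:2].astype(np.float32);print(f,'bed',len(q),cv2.minAreaRect(q))
```

```text
cam in tool [ 8.39146241e-02 -2.69898366e-05 -2.01832324e-01]
scene cap [0.5774 0.1071]
scene cap [0.5835 0.1498]
scene cap [0.587  0.1716]
scene0 910 ((0.5426601767539978, -0.0953356921672821), (0.13945214450359344, 0.045949652791023254), 81.01154327392578) [[0.5090000033378601, -0.16099999845027924], [0.5540000200271606, -0.1679999977350235], [0.5759999752044678, -0.029999999329447746], [0.531000018119812, -0.023000000044703484]]
scene0 btn 186 ((0.5888577699661255, 0.20935414731502533), (0.030042394995689392, 0.03383319079875946), 84.49868774414062)
scene0 block 476 ((0.5765994787216187, 0.1385977566242218), (0.08772290498018265, 0.04193393886089325), 81.27554321289062)
scene0 bed 2484 ((0.5492295622825623, 0.09254859387874603), (0.34368380904197693, 0.13691064715385437), 81.86639404296875)
side0 1876 ((0.5412918329238892, -0.09821798652410507), (0.14024554193019867, 0.04151741415262222), 81.25623321533203) [[0.5099999904632568, -0.164000004529953], [0.5509999990463257, -0.17100000381469727], [0.5720000267028809, -0.03200000151991844], [0.531000018119812, -0.026000000536441803]]
side0 btn 36 ((0.5877307653427124, 0.21752551198005676), (0.013855169527232647, 0.029864445328712463), 82.19136810302734)
side0 block 223 ((0.5768771171569824, 0.1450427621603012), (0.07975929230451584, 0.036173444241285324), 82.33979797363281)
side0 bed 766 ((0.5482593178749084, 0.11931642889976501), (0.28630226850509644, 0.13940845429897308), 82.14875793457031)
```

Emit:
play_rows(commands="0 0 1 0 0 .95;0 0 1 0 0 .95;0 0 1 0 0 .95;0 0 1 0 0 .95;0 0 1 0 0 .95;.42 .97 0 0 0 .95;.42 .97 0 0 0 .95;.42 .97 0 0 0 .95;.42 .97 0 0 0 .95;.42 .97 0 0 0 .95;.42 .97 0 0 0 .95;.42 .97 0 0 0 .95;.42 .97 0 0 0 .95", grip=0)

```text
time_s: 1.4
tcp_pos: [0.3522, -0.338, 0.3326]
ee_rot: [[0.645, -0.764, -0.001], [-0.764, -0.645, 0.001], [-0.001, 0.0, -1.0]]
wrist_force: [0.4, -0.6, 0.1]
gripper_width: 0.015
gripper_force: 0.0
```

Run:
```python
from h import *
s=r.sense();print(s['time_s'],s['joints'],s['tcp_pos'],np.array(s['ee_rot']).round(3).tolist(),s['gripper_width'])
```

```text
1.4 [-2.47271115e+01  4.28584529e+00 -1.87711137e+00 -1.62864871e-02
 -8.38825188e+01  6.49064281e+01] [ 0.3521998  -0.33801916  0.33263028] [[0.645, -0.764, -0.001], [-0.764, -0.645, 0.001], [-0.001, 0.0, -1.0]] 0.014546039275240664
```

Emit:
play_rows(commands=".414 .955 0 0 0 .95;.414 .955 0 0 0 .95;.414 .955 0 0 0 .95;.414 .955 0 0 0 .95;.414 .955 0 0 0 .95;.414 .955 0 0 0 .95;.414 .955 0 0 0 .95;.414 .955 0 0 0 .95;.414 .955 0 0 0 .95;.414 .955 0 0 0 .95;.414 .955 0 0 0 .95;.414 .955 0 0 0 .95;.414 .955 0 0 0 .95;.414 .955 0 0 0 .95;.414 .955 0 0 0 .95;.414 .955 0 0 0 .95;.414 .955 0 0 0 0;.414 .955 0 0 0 0;.414 .955 0 0 0 0;0 0 0 0 0 0")

```text
time_s: 3.4
tcp_pos: [0.5886, 0.2079, 0.3303]
ee_rot: [[0.163, 0.987, -0.003], [0.987, -0.163, -0.001], [-0.002, -0.003, -1.0]]
wrist_force: [0.3, -0.9, -0.1]
gripper_width: 0.011
gripper_force: 0.0
```

Run:
```python
from h import *
s=r.sense();R=np.array(s['ee_rot']);print(s['time_s'],s['joints'],s['tcp_pos'],R.round(4).tolist(),np.degrees(np.arctan2(R[1,0],R[0,0])))
p,d,i=cap('wrist','w1')
P,ok=cloud('w1')
m=ok&(abs(P[...,2]-.094)<.004)&(p.max(-1)<60)&(abs(P[...,1]-.21)<.03)&(abs(P[...,0]-.59)<.04)
q=P[m][:,:2].astype(np.float32);print('btn',len(q), cv2.minAreaRect(q) if len(q)>5 else '')
```

```text
3.4 [ 3.42565221e+01  1.89333181e+01  1.64169770e+01 -5.59797548e-02
 -8.76694975e+01  1.36386118e+02] [0.58861565 0.20794149 0.33030229] [[0.1626, 0.9867, -0.0032], [0.9867, -0.1626, -0.001], [-0.0015, -0.003, -1.0]] 80.64040574409833
btn 468 ((0.5879003405570984, 0.20778125524520874), (0.03188265115022659, 0.037543267011642456), 81.13296508789062)
```

View pics/w1.png

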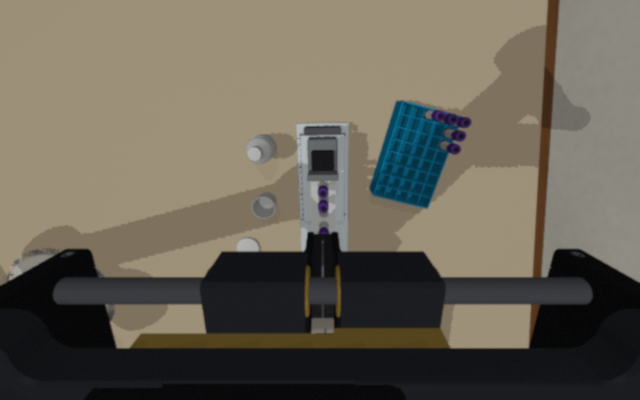

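The wrist view shows the button at (322,161), dead ahead of the fingers, with nothing beneath the gripper but the carriage. I'll go down to just above the pad.

Emit:
play_rows(commands="0 -.05 -1 0 0 0;0 0 -1 0 0 0;0 0 -1 0 0 0;0 0 -1 0 0 0;0 0 -1 0 0 0;0 0 -1 0 0 0;0 0 -1 0 0 0;0 0 -.5 0 0 0;0 0 0 0 0 0;0 0 0 0 0 0")

```text
time_s: 4.45
tcp_pos: [0.5884, 0.2029, 0.1088]
ee_rot: [[0.166, 0.986, 0.001], [0.986, -0.166, -0.0], [-0.0, 0.001, -1.0]]
wrist_force: [-0.0, -0.7, 0.7]
gripper_width: 0.005
gripper_force: 0.0
```

Run:
```python
from h import *
s=r.sense();print(s['tcp_pos'],s['wrist_force'])
p,d,i=cap('scene','s2')
cv2.imwrite('pics/s2c.png',cv2.resize(p[200:310,290:430],None,fx=5,fy=5,interpolation=cv2.INTER_CUBIC))
```

```text
[0.58840947 0.20285442 0.10884366] [-0.0471644  -0.73556364  0.73648941]
```

View pics/s2c.png

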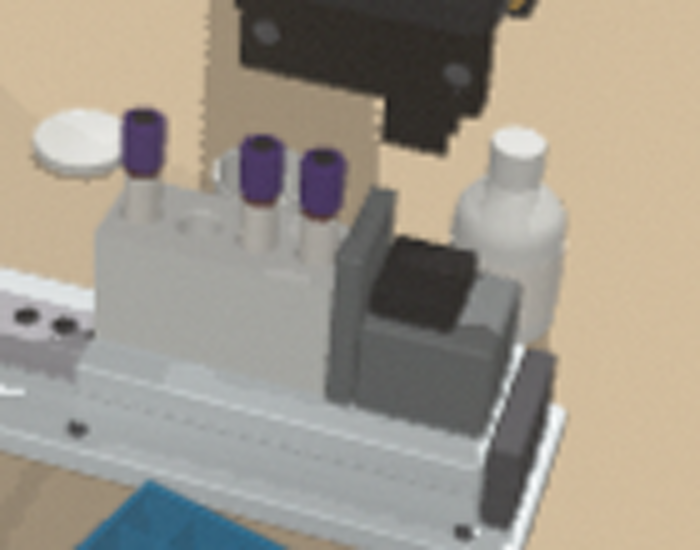

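Run:
```python
from h import *
q=load('s2');X=np.array([.5884,.2029,.1088]);c=q['R']@X+q['t'];c=q['K']@c;print(c[:2]/c[2])
P,ok=cloud('s2');p=q['p']
m=ok&(P[...,2]>.1)&(p.max(-1)<70)&(abs(P[...,0]-.59)<.05)&(abs(P[...,1]-.2)<.05)
A=P[m];print(len(A),A[:,2].min());print(A[A[:,2]<A[:,2].min()+.006].round(3)[:12])
print(P[230,374],P[227,374],P[222,380],P[210,360])
s=r.sense();print(s['tcp_pos'],s['joints'],s['time_s'])
```

```text
[371.19509027 246.29271911]
2924 0.12912186895730715
[[0.579 0.151 0.132]
 [0.576 0.152 0.131]
 [0.578 0.151 0.129]
 [0.58  0.153 0.131]
 [0.578 0.169 0.13 ]
 [0.576 0.17  0.129]
 [0.577 0.172 0.13 ]
 [0.582 0.169 0.131]
 [0.58  0.171 0.13 ]
 [0.58  0.172 0.13 ]
 [0.579 0.174 0.129]
 [0.588 0.17  0.133]]
[0.59710155 0.20547346 0.1490998 ] [0.597608   0.20502506 0.15539042] [0.67694126 0.21751021 0.21894804] [0.67147413 0.18680755 0.23141446]
[0.588876   0.2032852  0.10956901] [ 3.39271360e+01  2.50771864e+01 -5.85469241e+00  3.84166278e-02
 -5.89377711e+01  1.36529021e+02] 4.5
```

The fingertips appear about 36 mm higher than the reported TCP. I'll take another picture without moving, to tell camera lag from a real offset.

Run:
```python
from h import *
for n,f in(('scene','s3'),('side','d3')):
    cap(n,f);P,ok=cloud(f);p=load(f)['p']
    for g in ([f,'s2'] if n=='scene' else [f]):
        P,ok=cloud(g);p=load(g)['p']
        m=ok&(P[...,2]>.1)&(p.max(-1)<75)&(abs(P[...,0]-.592)<.02)&(abs(P[...,1]-.207)<.012)
        A=P[m];print(g,len(A),np.sort(A[:,2])[:6].round(3))
s=r.sense();print(s['tcp_pos'],s['joints'],s['time_s'])
q=load('scene0');P,ok=cloud('scene0')
m=ok&(abs(P[...,0]-.25)<.1)&(abs(P[...,1]+.57)<.1)&(P[...,2]>.05);print('start tips',np.sort(P[m][:,2])[:5])
```

```text
s3 630 [0.151 0.151 0.151 0.152 0.152 0.152]
s2 638 [0.15  0.151 0.151 0.151 0.151 0.151]
d3 75 [0.152 0.153 0.153 0.157 0.157 0.16 ]
[0.58897911 0.20365445 0.10981616] [ 3.39424515e+01  2.50612872e+01 -5.83566006e+00  2.14347298e-02
 -5.89258010e+01  1.36527189e+02] 4.6
start tips [0.22028039 0.22152089 0.22175568 0.22200451 0.22210454]
```

Both views, and the start picture, put the tips about 40 mm above the reported TCP, so the reported z can't be trusted. I'll descend in small steps and find contact by force.

Emit:
play_rows(commands="0 .05 -.2 0 0 0;0 .05 -.1 0 0 0;0 0 -.1 0 0 0;0 0 -.1 0 0 0;0 0 0 0 0 0")

```text
time_s: 5.1
tcp_pos: [0.5877, 0.2063, 0.0923]
ee_rot: [[0.165, 0.986, -0.001], [0.986, -0.165, -0.001], [-0.001, -0.001, -1.0]]
wrist_force: [0.6, -0.1, -0.0]
gripper_width: 0.004
gripper_force: 0.0
```

Emit:
play_rows(commands="0 0 -.1 0 0 0;0 0 0 0 0 0")

```text
time_s: 5.3
tcp_pos: [0.5879, 0.2063, 0.0896]
ee_rot: [[0.165, 0.986, -0.001], [0.986, -0.165, -0.0], [-0.0, -0.001, -1.0]]
wrist_force: [0.1, -0.2, -0.2]
gripper_width: 0.003
gripper_force: 0.0
```

No contact at 0.0896, so the offset is real and I expect contact near a reported z of 0.052. I'll continue carefully.

Emit:
play_rows(commands="0 0 -.3 0 0 0;0 0 -.3 0 0 0;0 0 -.25 0 0 0;0 0 -.1 0 0 0;0 0 0 0 0 0;0 0 0 0 0 0")

```text
time_s: 5.9
tcp_pos: [0.5883, 0.2065, 0.0616]
ee_rot: [[0.165, 0.986, 0.0], [0.986, -0.165, -0.0], [-0.0, 0.0, -1.0]]
wrist_force: [0.1, 0.6, 0.2]
gripper_width: 0.003
gripper_force: 0.0
```

Run:
```python
from h import *
s=r.sense();print(s['tcp_pos'],s['wrist_force'])
p,d,i=cap('scene','s4');P,ok=cloud('s4')
m=ok&(P[...,2]>.0955)&(p.max(-1)<75)&(abs(P[...,0]-.592)<.02)&(abs(P[...,1]-.207)<.014)
A=P[m];A=A[np.argsort(A[:,2])];print(len(A),A[:8].round(3),A[:,0].max())
k=A[A[:,2]<.125];print(np.percentile(k[:,1],[2,98]))
cv2.imwrite('pics/s4c.png',cv2.resize(p[200:310,290:430],None,fx=5,fy=5,interpolation=cv2.INTER_CUBIC))
```

```text
[0.58829001 0.20646538 0.06159579] [0.13021033 0.5549585  0.17236154]
684 [[0.598 0.217 0.096]
 [0.597 0.211 0.096]
 [0.598 0.218 0.096]
 [0.591 0.214 0.096]
 [0.604 0.221 0.096]
 [0.584 0.22  0.096]
 [0.58  0.194 0.098]
 [0.592 0.217 0.1  ]] 0.611896836798898
[0.19366838 0.21938432]
```

View pics/s4c.png

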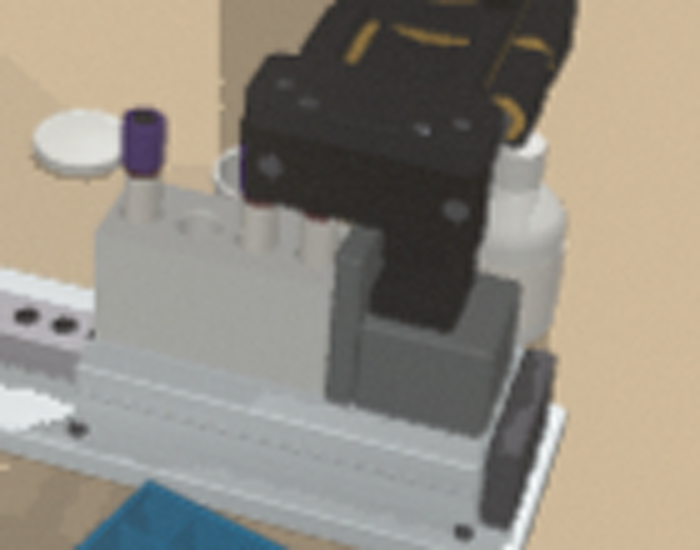

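The picture shows the tips a few mm above the pad, with the gripper body clear of the caps. I'll press in small steps now.

Emit:
play_rows(commands="0 0 -.15 0 0 0;0 0 -.1 0 0 0;0 0 0 0 0 0")

```text
time_s: 6.25
tcp_pos: [0.5882, 0.2066, 0.0544]
ee_rot: [[0.165, 0.986, 0.0], [0.986, -0.165, 0.0], [0.0, 0.0, -1.0]]
wrist_force: [-0.9, 0.6, 3.9]
gripper_width: 0.004
gripper_force: 2.0
```

Emit:
play_rows(commands="0 0 -.1 0 0 0;0 0 0 0 0 0")

```text
time_s: 6.45
tcp_pos: [0.5883, 0.2066, 0.0515]
ee_rot: [[0.165, 0.986, 0.001], [0.986, -0.165, 0.0], [0.0, 0.001, -1.0]]
wrist_force: [-2.4, 0.1, 5.7]
gripper_width: 0.004
gripper_force: 2.7
```

Emit:
play_rows(commands="0 0 -.1 0 0 0;0 0 -.05 0 0 0;0 0 0 0 0 0")

```text
time_s: 6.75
tcp_pos: [0.5884, 0.2065, 0.0489]
ee_rot: [[0.164, 0.986, 0.001], [0.986, -0.164, -0.0], [0.0, 0.001, -1.0]]
wrist_force: [-5.8, 0.5, 12.3]
gripper_width: 0.002
gripper_force: 6.2
```

The button is on its hard stop at about 12 N. I'll add a small margin and begin pushing slowly.

Emit:
play_rows(commands="-.03 0 -.04 0 0 0;0 0 0 0 0 0;-.015 -.1 0 0 0 0;-.03 -.2 0 0 0 0;-.03 -.2 0 0 0 0;-.03 -.2 0 0 0 0")

```text
time_s: 7.35
tcp_pos: [0.5855, 0.1867, 0.0488]
ee_rot: [[0.164, 0.986, 0.005], [0.986, -0.164, 0.002], [0.003, 0.004, -1.0]]
wrist_force: [-4.5, 1.3, 15.4]
gripper_width: 0.005
gripper_force: 7.6
```

Run:
```python
from h import *
p,d,i=cap('scene','s5');P,ok=cloud('s5');b,g,rr=[p[...,k].astype(int) for k in range(3)]
m=((b>g+25)&(rr>g+8)&(b<140)&ok);m[:, :290]=0;m[:215]=0;m[260:]=0
n,l,s,c=cv2.connectedComponentsWithStats(m.astype(np.uint8))
for k in range(1,n):
    if s[k,4]>20: print(s[k,4],c[k],np.median(P[l==k],0))
print(r.sense()['tcp_pos'],r.sense()['wrist_force'])
```

```text
70 [308.1        226.15714286] [0.57526017 0.08844733 0.1226068 ]
[0.58538375 0.18572772 0.04884688] [-3.88128258  0.79753191 14.62368685]
```

The carriage has moved about 19 mm with the finger and the button is firmly down. I'll keep going.

Emit:
play_rows(commands="-.03 -.2 0 0 0 0;-.03 -.2 0 0 0 0;-.03 -.2 0 0 0 0;-.03 -.2 0 0 0 0;-.03 -.2 0 0 0 0;-.03 -.2 0 0 0 0;-.03 -.2 0 0 0 0;-.03 -.2 0 0 0 0")

```text
time_s: 8.2
tcp_pos: [0.5784, 0.1384, 0.0488]
ee_rot: [[0.164, 0.986, 0.004], [0.986, -0.164, 0.002], [0.002, 0.004, -1.0]]
wrist_force: [-5.0, 1.7, 16.6]
gripper_width: 0.008
gripper_force: 8.1
```

Emit:
play_rows(commands="-.03 -.2 0 0 0 0;-.03 -.2 0 0 0 0;-.03 -.2 0 0 0 0;-.03 -.2 0 0 0 0;-.03 -.2 0 0 0 0;-.03 -.2 0 0 0 0")

```text
time_s: 8.8
tcp_pos: [0.573, 0.1022, 0.0488]
ee_rot: [[0.164, 0.986, 0.004], [0.986, -0.164, 0.001], [0.002, 0.004, -1.0]]
wrist_force: [-4.6, 1.9, 17.5]
gripper_width: 0.004
gripper_force: 8.4
```

Emit:
play_rows(commands="-.03 -.2 0 0 0 0;-.03 -.2 0 0 0 0;-.03 -.2 0 0 0 0;-.03 -.2 0 0 0 0;-.03 -.2 0 0 0 0;-.03 -.2 0 0 0 0")

```text
time_s: 9.4
tcp_pos: [0.5676, 0.066, 0.0488]
ee_rot: [[0.164, 0.986, 0.004], [0.986, -0.164, 0.001], [0.002, 0.004, -1.0]]
wrist_force: [-5.1, 1.5, 16.7]
gripper_width: 0.007
gripper_force: 8.6
```

Emit:
play_rows(commands="-.015 -.1 0 0 0 0;-.015 -.1 0 0 0 0;-.015 -.1 0 0 0 0;0 0 0 0 0 0")

```text
time_s: 9.8
tcp_pos: [0.5665, 0.058, 0.0488]
ee_rot: [[0.164, 0.986, 0.005], [0.986, -0.164, 0.003], [0.003, 0.005, -1.0]]
wrist_force: [-4.9, 5.1, 16.9]
gripper_width: 0.005
gripper_force: 8.5
```

Emit:
play_rows(commands="-.015 -.1 0 0 0 0;0 0 0 0 0 0;0 0 0 0 0 0")

```text
time_s: 10.1
tcp_pos: [0.5673, 0.0561, 0.0488]
ee_rot: [[0.164, 0.986, 0.008], [0.986, -0.164, 0.004], [0.005, 0.007, -1.0]]
wrist_force: [-3.9, 7.5, 15.3]
gripper_width: 0.005
gripper_force: 7.6
```

Run:
```python
from h import *
p,d,i=cap('scene','s6')
q=load('scene0')['p']
cv2.imwrite('pics/s6c.png',cv2.resize(p[180:310,200:410],None,fx=3.8,fy=3.8,interpolation=cv2.INTER_CUBIC))
s=r.sense();print(s['time_s'],s['tcp_pos'],s['wrist_force'])
P,ok=cloud('s6');b,g,rr=[p[...,k].astype(int) for k in range(3)]
m=((b>g+25)&(rr>g+8)&(b<140)&ok&(abs(P[...,2]-.122)<.012)&(P[...,0]<.62)&(P[...,0]>.5)&(P[...,1]>-.1))
n,l,st,c=cv2.connectedComponentsWithStats(m.astype(np.uint8))
for k in range(1,n):
    if st[k,4]>10: print(st[k,4],c[k],np.median(P[l==k],0))
```

```text
10.15 [0.56734315 0.05613807 0.04880364] [-4.06098959  7.11769941 15.73841479]
78 [242.35897436 210.64102564] [ 0.55471646 -0.04088267  0.12276511]
```

View pics/s6c.png

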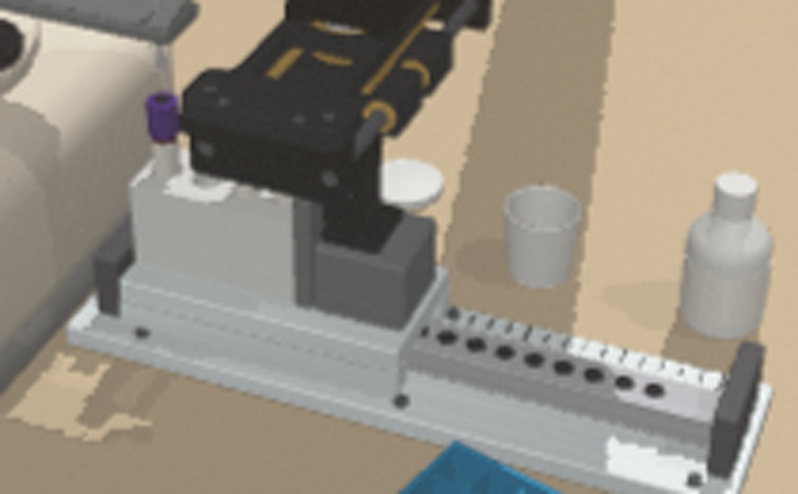

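The last cap has moved 149.7 mm, so the carriage is at the end stop with the button still down. I'll let the button up, then retreat up and away from the needle arm.

Emit:
play_rows(commands="0 0 -.02 0 0 0;0 0 .1 0 0 0;0 0 .1 0 0 0;0 0 .1 0 0 0;0 0 .1 0 0 0;0 0 .1 0 0 0;0 0 .1 0 0 0;0 .05 .3 0 0 0;0 .1 .5 0 0 0;.03 .3 .8 0 0 0;.03 .3 1 0 0 0;.03 .3 1 0 0 0;.03 .3 1 0 0 0;0 0 1 0 0 0;0 0 1 0 0 0;0 0 0 0 0 0")

```text
time_s: 11.75
tcp_pos: [0.5694, 0.0936, 0.2651]
ee_rot: [[0.165, 0.986, 0.007], [0.986, -0.165, 0.001], [0.002, 0.006, -1.0]]
wrist_force: [-0.3, 0.7, -0.6]
gripper_width: 0.008
gripper_force: 0.0
```

Run:
```python
from h import *
p,d,i=cap('scene','s7')
cv2.imwrite('pics/s7c.png',cv2.resize(p[180:310,200:410],None,fx=3.8,fy=3.8,interpolation=cv2.INTER_CUBIC))
s=r.sense();print(s['time_s'],s['tcp_pos'],s['wrist_force'])
P,ok=cloud('s7');b,g,rr=[p[...,k].astype(int) for k in range(3)]
m=((b>g+25)&(rr>g+8)&(b<140)&ok&(abs(P[...,2]-.122)<.012)&(P[...,0]<.62)&(P[...,0]>.5)&(P[...,1]>-.1))
n,l,st,c=cv2.connectedComponentsWithStats(m.astype(np.uint8))
for k in range(1,n):
    if st[k,4]>10: print(st[k,4],c[k],np.median(P[l==k],0))
m=ok&(abs(P[...,2]-.092)<.008)&(p.max(-1)<60)&(abs(P[...,1]-.061)<.03)&(abs(P[...,0]-.566)<.03)
print('btn z',np.median(P[m],0),m.sum())
```

```text
11.8 [0.56806348 0.09353281 0.26238213] [ 0.04820872 -0.01511126 -0.87749687]
66 [242.10606061 211.1969697 ] [ 0.55582373 -0.04074739  0.12230932]
73 [263.7260274  215.83561644] [0.56188769 0.00289945 0.12344443]
74 [274.56756757 217.93243243] [0.56438543 0.02459825 0.12384194]
btn z [0.5723523  0.06297193 0.09298179] 236
```

View pics/s7c.png

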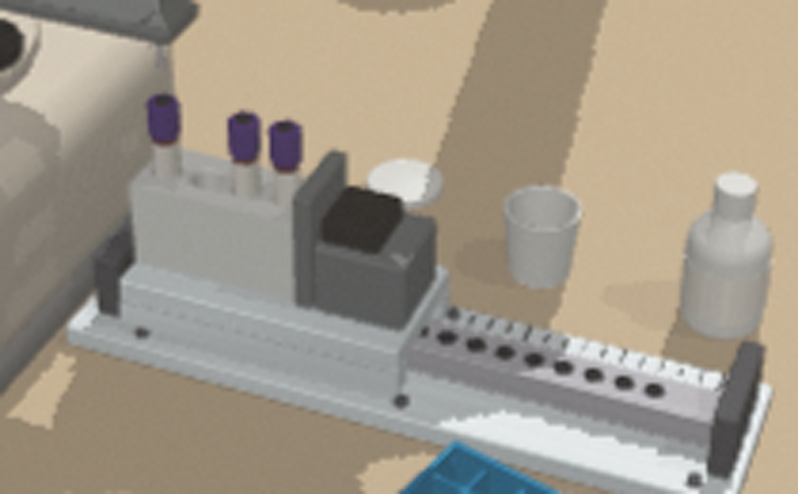

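The carriage is home, the button is up and the tubes are seated. The robot is touching nothing, so I'm handing in.

```bash
python3 -c "
from station import r
print(r.finish_job())"
```

```text
the job is handed in; nothing more can be done
None
```

I pushed the carriage to the analyser's end stop with the button held down, then let the button up to lock it there, and handed the job in at about 12 s. The last pictures show the tubes seated and the bottle, cup and lid apparently undisturbed (I did not measure them or check the rack); no judging result was reported.

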